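# Refit and close the drain-tap plug of the rinsing trough

### The job

Take the brass stopper with the flat wing handle out of the draining rack and put it back into the open barrel of the rinsing trough's drain tap with its wing in line with the spout (open). Then press it gently down while turning it a quarter turn, so that its taper wedges firmly in the sleeve and holds by itself with the wing square across the spout (closed); never press down with more than about 20 N, and let go. Leave the other two stoppers, the jar, the bowl and the white bottle where they are.

Things in the scene. Friction and masses are not known exactly. Their poses are not given: they have to be found in the camera images.
- plug_grip (a point): the loose plug to fit, brass, 220 to 310 g: this point is on its axis, in its upright flat wing handle (46 mm long, 12 mm thick, 40 mm high), 16 mm below the wing's top and 24 mm above the collar. x along the wing, y across its thickness, z up; a half turn about z is the same. Grip the two flat faces with 60 N or more: turning takes up to 0.8 N m. It hangs upright in a rack hole at the start
- plug_collar (a point): centre of the underside of the plug's round collar (33 mm wide, 5 mm thick), 29 mm below plug_grip. From here the smooth tapered shaft goes 44 mm down: 27.4 mm in diameter at the collar, 15 mm at its end, half-angle 8 degrees. Axes as plug_grip
- tap_mouth (a point): centre of the open top rim of the tap's barrel, fixed, 75 mm above the table; z up. The barrel is upright, steel, 60 mm outside and 46 mm inside diameter. The spout runs along -x of this frame; the steel trough (130 x 150 mm, 72 mm high) begins 55 mm from the axis on the +x side. Wing along x: open; wing along y: closed. The white tapered sleeve that grips the plug sits inside
- spout_end (a point): on the axis of the spout (22 mm tube), above its outlet, 93 mm from the barrel's axis and 34 mm above the table
- seg0 (a joint): one of the white sleeve's six spring-backed segments: m pushed outward by the plug, 0 when free, 0.3 mm or more when the plug is wedged well. How deep the worn sleeve sits in the barrel is not measured: the plug first touches it all round with its collar's underside anywhere from 7 to 23 mm above the rim. Turned without being pressed, a wedged plug rides out again
- seg2 (a joint): the same for the third segment (120 degrees on). From first touch the plug sinks 1 mm per 5 N or so when pressed straight, and grips too weakly; turned while pressed it sinks 1 mm per 2.5 N or so (the gasket's give included). A steady push of 12 to 17 N all through the quarter turn wedges it well, some 4 to 7 mm below first touch
- seg4 (a joint): the same for the fifth segment (240 degrees on). A plug that comes down off-centre touches one side first, with little force, and slides to the middle as it goes deeper
- gasket (a joint): how far the sleeve as a whole is pressed down on the soft gasket below it, m: about 0.2 mm at rest, 1 mm more for each 10 N that the plug pushes down; 2.6 mm spoils the gasket
- rack: grey plastic draining rack, fixed, 56 mm (x) by 260 mm (y), top 64 mm above the table, with three 29 mm through holes at y = -85, 0 and +85 mm; origin under its centre on the table
- knob_stopper: another brass stopper in the rack with a round knob (29 mm in diameter, 20 mm high) on its collar, to be left there; origin at its collar's underside
- ball_stopper: another brass stopper in the rack with a thin stem and a 16 mm ball (top 34 mm above the rack), to be left there; origin at its collar's underside
- jar: small amber glass jar, 40 mm in diameter, 48 mm high, loose, to be left alone; origin under its centre
- bowl: steel bowl, 90 mm wide, 40 mm high, loose, to be left alone; origin under its centre
- disinfectant: white bottle, 56 mm in diameter, 120 mm high, loose, to be left alone; origin under its centre
Not all that is in view belongs to the job. What is shaped like the part that bears plug_grip but purple is not meant.

How it is judged:
On the way:
1. the plug stands in the tap's barrel, upright, with its wing in line with the spout (within 17 degrees) and its collar's underside less than 27 mm above the rim (horizontal distance between plug_grip and tap_mouth below 0.006 m and z of plug_grip in the frame of tap_mouth below 0.056 m and angle between plug_grip's own z axis and vertical below 0.15 rad and angle between the x axis of plug_grip and the x axis of tap_mouth, either way round below 0.3 rad), for 0.1 s.
At the end, for the whole second after the job is handed in: the plug stands upright (within 5 degrees) on the barrel's axis (within 5 mm), its wing square across the spout within 15 degrees, and stays wedged by itself: at least two of the three sleeve segments seg0, seg2 and seg4 stay pushed out by more than 0.28 mm and the third by more than 0.15 mm (horizontal distance between plug_grip and tap_mouth below 0.005 m and angle between plug_grip's own z axis and vertical below 0.09 rad and angle between the x axis of plug_grip and the y axis of tap_mouth, either way round below 0.26 rad and value of joint each of seg0, seg2, seg4 above 0.00015 m and (value of joint each of seg0, seg2 above 0.00028 m or value of joint each of seg0, seg4 above 0.00028 m or value of joint each of seg2, seg4 above 0.00028 m)); the robot touches nothing.
It fails at once if the sleeve's gasket is crushed: pressed down by more than about 22 N (value of joint gasket above 0.0026 m).
It fails at once if one of the other two stoppers is moved by more than 15 mm (distance of any of knob_stopper, ball_stopper from where it was at the start of the episode above 0.015 m).
It fails at once if the jar, bowl or bottle is moved by more than 20 mm (distance of any of jar, bowl, disinfectant from where it was at the start of the episode above 0.02 m).
It also fails if it takes over 51 s, if anything falls off the work surface, if the arm or the gripper's body presses on something with over 40 N, if the wrist force passes 120 N, or if a joint passes its speed limit or range.

### The arm

A 7-joint arm with a two-finger parallel gripper is mounted at the origin on the work surface. World frame = base frame: x ahead of the robot, y to its left, z up, the work surface at z = 0. Lengths are in m, angles in rad, forces in N, time in s.
With the tool pointing down it reaches from about 0.425 to 0.925 m from the base axis. Payload 6.8 kg.
Tool frame: the origin (TCP) lies between the finger pads; the fingertips stand 14 mm ahead of it and the grasp point (between the pads) lies 5 mm behind it; z points along the fingers, y is the line along which they close (so a half turn about z gives the same grasp; the last joint's range is limited). The gripper opens to 85 mm and grips with 20 to 120 N. Pads are 22 mm wide; open, the fingers measure 114 mm over their backs; the gripper's body (76 mm by 85 mm) begins 54 mm behind the grasp point. The pads swing forward as they close: fully open they stand 13 mm farther back than shut.
Start: joints at [-1.432, 0.477, 0.022, 1.555, -0.011, 1.109, -0.083], TCP at [0.165, 0.655, 0.208] pointing down, gripper open.
Joint ranges: [-2.96, 2.96], [-0.34, 2.1], [-1.41, 1.46], [0.24, 2.44], [-1.37, 4.51], [0.17, 1.92], [-2.96, 2.96]. Speed limits (rad/s): [2.39, 2.39, 3.14, 3.14, 3.14, 3.14, 3.14].

### API

Orientations are given as a rotation vector (axis times angle).
In Python, from bench import r, imaging gives the robot as it stands.
- The arm moves only by the tool apply_moves, never from a script. Its argument "moves" is a list of rows, each a list of 2 entries, a list of its own where there are three numbers: the shift along the tool's x, y, z in cm, then the turn about the tool's z in rad. In form: [[[tx, ty, tz], roll], ...]. A call has 1 to 10 rows; each row is the pose to reach, as a shift and turn from the pose commanded when the call began, along the tool's axes at that moment; what a row does not reach only later rows make up. A row lasts 1/12 s, in which the tool goes at most 41.7 mm and 7.16 degrees, less where a joint would pass 70% of its speed; a pose out of reach is approached as far as the arm can. A call with a gripper value outside its range is refused whole. "claw" is the opening, from 0 (shut) to 1 (fully open), set as the call begins (left out, the last holds). The fingers move at their own pace and stop on an object; "grip_force" is the grip in N (left out, the last holds). Time passes only in rows, so rows that repeat a pose let the fingers close. It gives the time, the measured TCP pose, the force and the opening at its end, in the units of the state.
- r.get_obs(): the state, without advancing time (a new reading comes with each control period).
- imaging.grab_frame(name): name is "scene" or "top"; returns a dict with "frame" (420x560x3 uint8, blue, green, red), "intrinsics" (3x3 intrinsics, pixels), "k1" (the pictures are not rectified: a ray, as slopes to the right and down, at radius r is drawn at 1 + k1 r^2 times it, then the intrinsics apply), "T" (4x4, takes a point from camera to world coordinates). Camera axes: x right, y up, looking along -z (the intrinsics and any distortion apply to the point x, -y, -z); pixel columns grow to the right and rows downward; lengths in m; the calibration is good to about 2 mm. A picture is of the moment at which its call begins. There is no depth.
- r.hand_in(): hands the job in, once; it reports no verdict.
The state is a dict: "clock": time; "joints": joint angles; "qvel": joint speeds; "tau": joint torques, N m; "tcp_pos": TCP position; "orientation": TCP orientation; "contact_force": force on the tool from outside, world axes, zero at the start; "moment": the same for the moment, N m; "grip_width": finger opening in m.
Only numpy, scipy, OpenCV 4.12 (cv2) and the standard library are available. Lean on these libraries where they do the work, as an engineer would, in place of code of your own. Each camera call takes 0.05 s, during which the arm holds its last target. There are 200 camera calls.

## Working session

There is one attempt and no reset: what is moved stays moved. The work goes in short steps, Python scripts to look and compute and a tool call to move; the robot and the scene stay as the last step left them, time stands still between calls to the robot, and variables do not carry over. Pictures are saved under pics/ and viewed, on a budget of 10 in all, crops included, one or two more only if the job needs it, and the job is handed in when it is done.

Besides the shell and the picture viewer there is one more tool, called after "Call:" by a JSON object that holds its "op" and its "data". apply_moves: Moves the arm, as the interface text tells. Its arguments: {"type":"object","properties":{"moves":{"type":"array","items":{"type":"array"}},"claw":{"type":"number"},"grip_force":{"type":"number"}},"required":["moves"]}

```bash
ls; mkdir -p pics; cat > h.py <<'E'
import numpy as np, cv2
from bench import r, imaging
def px2ray(f,u,v):
    K=np.array(f["intrinsics"],float); T=np.array(f["T"],float)
    d=np.array([float(f["k1"]),0,0,0,0])
    x,y=((u-K[0,2])/K[0,0],(v-K[1,2])/K[1,1]); xd,yd=x,y
    for _ in range(30):
        s=1+float(f["k1"])*(x*x+y*y); x,y=xd/s,yd/s
    return T[:3,3],T[:3,:3]@np.array([x,-y,-1.0])
def onz(f,u,v,z):
    o,d=px2ray(f,u,v); return o+d*(z-o[2])/d[2]
def proj(f,p):
    K=np.array(f["intrinsics"],float); T=np.array(f["T"],float)
    c=T[:3,:3].T@(np.array(p)-T[:3,3]); x,y=c[0]/-c[2],-c[1]/-c[2]
    s=1+float(f["k1"])*(x*x+y*y); return K[0,0]*x*s+K[0,2],K[1,1]*y*s+K[1,2]
E
python3 - <<'E'
from h import *
import pickle
for n in("scene","top"):
    f=imaging.grab_frame(n); pickle.dump(f,open(n+".pkl","wb")); cv2.imwrite(f"pics/{n}0.png",f["frame"]); print(n,f["intrinsics"],f["k1"],np.round(f["T"],3))
print(r.get_obs())
E
```

```text
pics
scene [[405.97108634   0.         285.0396342 ]
 [  0.         405.97108634 202.30750009]
 [  0.           0.           1.        ]] 0.019135137368087318 [[-0.635 -0.639  0.433  0.904]
 [ 0.772 -0.533  0.347  0.39 ]
 [ 0.009  0.555  0.832  0.832]
 [ 0.     0.     0.     1.   ]]
top [[400.18464596   0.         276.6467365 ]
 [  0.         400.18464596 208.09323615]
 [  0.           0.           1.        ]] -0.08454285293349632 [[-0.015  0.997 -0.07   0.477]
 [-1.    -0.014  0.013  0.088]
 [ 0.012  0.071  0.997  0.914]
 [ 0.     0.     0.     1.   ]]
{'clock': 0.1, 'joints': array([-1.43210109,  0.47770623,  0.02236387,  1.55634625, -0.01153547,
        1.10926937, -0.08309339]), 'qvel': array([-4.13149061e-04, -1.92760295e-03, -6.64799170e-05, -4.42954051e-03,
       -7.97664785e-06, -1.34349484e-03,  3.92636110e-04]), 'tau': array([ 4.30989297e-03, -5.97760177e+01,  1.61361236e+00, -2.81953597e+01,
        1.28073263e-02,  5.09190097e-03, -7.26187750e-06]), 'tcp_pos': array([0.1647788 , 0.65400163, 0.20673354]), 'orientation': array([-3.86681492e-01, -3.11759899e+00,  2.50977094e-03]), 'contact_force': array([ 0.0610541 , -0.44410138,  0.75555108]), 'moment': array([ 0.0243773 ,  0.01202431, -0.00323505]), 'grip_width': 0.08567915307405465}
```

View pics/scene0.png

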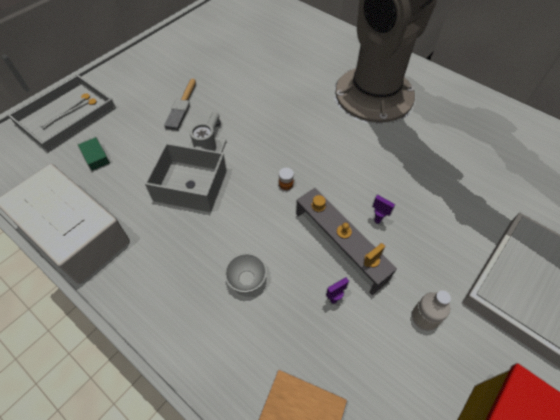

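View pics/top0.png

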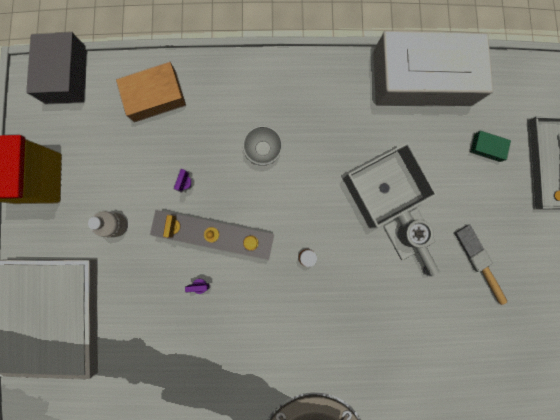

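Candidates, top view: the brass wing stopper at (170,227), the brass ball at (211,235), the brass knob at (250,243) and purple wings at (182,181) and (197,286). The brass wing one (scene: (374,255)) fits. The tap barrel is at (418,234), with its spout running down-right to (432,268). I'll confirm this in an enlarged crop and measure.

```bash
cat > m.py <<'E'
from h import *
import pickle
s=pickle.load(open("scene.pkl","rb"));t=pickle.load(open("top.pkl","rb"))
c=lambda f,u,v,w,h:cv2.resize(f["frame"][v-h:v+h,u-w:u+w],(400,300),interpolation=cv2.INTER_CUBIC)
cv2.imwrite("pics/crops.png",np.vstack([np.hstack([c(s,374,255,32,24),c(t,170,227,32,24)]),np.hstack([c(s,205,130,32,24),c(t,418,240,40,30)])]))
for n,f in(("s",s),("t",t)):
    hsv=cv2.cvtColor(f["frame"],cv2.COLOR_BGR2HSV)
    m=cv2.inRange(hsv,(8,150,80),(30,255,255))
    k,l,st,ce=cv2.connectedComponentsWithStats(m)
    for i in range(1,k):
        if 15<st[i,4]<800: print(n,st[i],ce[i].round(1))
    # dark ring of rack: 
# rack top corners approx in top view
for u,v in((211,235),(250,243),(170,227)): print(onz(t,u,v,.066).round(3))
for u,v in((418,234),(432,268),(411,222)): print(onz(t,u,v,.075).round(3),onz(t,u,v,.045).round(3))
print(onz(s,205,131,.075).round(3), onz(s,217,120,.045).round(3))
E
python3 m.py
```

```text
s [ 89 100   6   4  20] [ 91.8 101.4]
s [312 196  13  15 121] [318.7 201.9]
s [337 223  14  15 137] [343.8 230.6]
s [366 244  18  16 114] [374.6 252. ]
s [370 258   9   9  43] [374.9 262.7]
t [164  78  10   9  31] [168.4  82. ]
t [173  86   9  11  25] [177.   89.8]
t [555 191   5   9  39] [557.2 195.2]
t [164 215   8  22 117] [167.5 225.8]
t [173 221   7  13  60] [176.1 226.8]
t [204 228  15  14 160] [211.1 234.4]
t [244 236  14  14 160] [250.4 242.5]
[0.481 0.216 0.066]
[0.463 0.134 0.066]
[0.499 0.304 0.066]
[ 0.476 -0.223  0.075] [ 0.476 -0.234  0.045]
[ 0.404 -0.251  0.075] [ 0.401 -0.263  0.045]
[ 0.502 -0.209  0.075] [ 0.503 -0.219  0.045]
[ 0.472 -0.219  0.075] [ 0.406 -0.248  0.045]
```

View pics/crops.png

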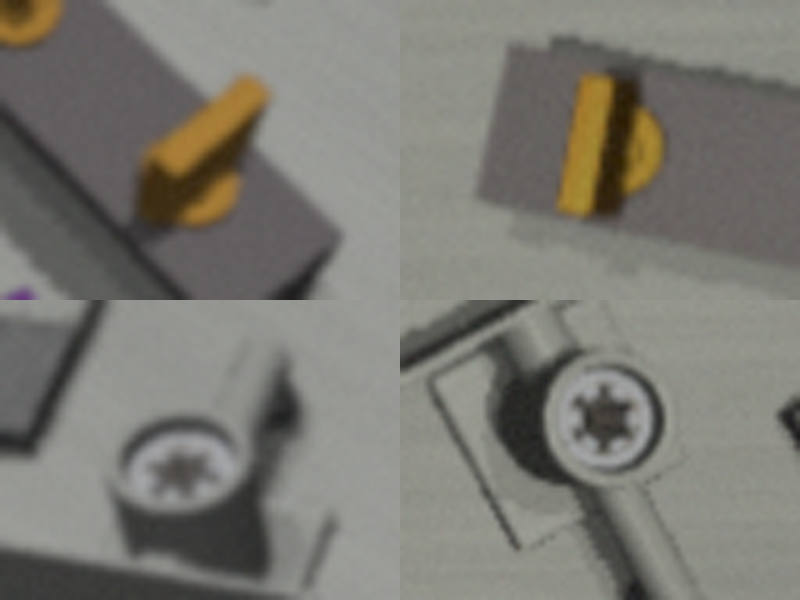

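The crop confirms the brass wing stopper. In the top view its wing top is centred at about (167.6,225.9). The tap rim is at (419.9,233.7) in the top view and (201.5,132.4) in the scene view, with the white star-shaped sleeve inside. Next I compute positions and cross-check the sizes.

```bash
cat > m2.py <<'E'
from h import *
import pickle
s=pickle.load(open("scene.pkl","rb"));t=pickle.load(open("top.pkl","rb"))
T=lambda x,y:(138+x/6.25-.42,203+y/6.25-.42)
def tri(us,ut):
    A=[];b=[]
    for f,u in((s,us),(t,ut)):
        o,d=px2ray(f,*u);d=d/np.linalg.norm(d);M=np.eye(3)-np.outer(d,d);A.append(M);b.append(M@o)
    return np.linalg.lstsq(np.vstack(A),np.hstack(b),rcond=None)[0].round(4)
q=[onz(t,*T(x,y),.109) for x,y in((182,73),(212,75),(188,215),(157,210))]
print("wing c",np.mean(q,0)); d=(q[0]+q[1]-q[2]-q[3])/2; print("len",np.linalg.norm(d),"ang",np.degrees(np.arctan2(d[1],d[0])),"thick",np.linalg.norm(q[0]-q[1]))
S=lambda x,y:(342+x/6.25-.42,231+y/6.25-.42)
qs=[onz(s,*S(x,y),.109) for x,y in((250,75),(270,95),(164,182),(140,155))]
print("wing scene c",np.mean(qs,0)); d=(qs[0]+qs[1]-qs[2]-qs[3])/2; print("len",np.linalg.norm(d),"ang",np.degrees(np.arctan2(d[1],d[0])))
print("tri",tri(S(206,127),T(185,143)))
# collar/knob/ball
print("ball tri",tri((343.8,228),(211.1,234.4)))
e=lambda x,y,k,ox,oy:(ox+x/k-.4,oy+y/k-.4)
tt=e(210,119,5,378,210); ss=e(178,165,6.25,173,106)
print("rim",onz(t,*tt,.075),onz(s,*ss,.075),tri(ss,tt))
for a,b in(((143,119),(282,119)),((210,50),(210,190))):
    print("rim dia",np.linalg.norm(onz(t,*e(*a,5,378,210),.075)-onz(t,*e(*b,5,378,210),.075)))
c=[onz(t,*p,.072) for p in((345,181),(410,147),(433,189),(374,227))]
for i in range(4):
    d=c[(i+1)%4]-c[i]; print("trough edge",np.linalg.norm(d).round(3),np.degrees(np.arctan2(d[1],d[0])).round(1))
print("trough c",np.mean(c,0))
crop=cv2.resize(t["frame"][180:300,370:470],(800,960),interpolation=cv2.INTER_CUBIC)
crop2=cv2.resize(t["frame"][140:290,340:490],(600,600),interpolation=cv2.INTER_CUBIC)
cv2.imwrite("pics/tap.png",crop2)
E
python3 m2.py
```

```text
wing c [0.50140196 0.2985848  0.109     ]
len 0.04529952280028987 ang -10.027113312091016 thick 0.009823056736496591
wing scene c [0.50329719 0.29831041 0.109     ]
len 0.04821698569633051 ang 167.49748151625857
tri [0.5019 0.2985 0.1066]
ball tri [0.4825 0.2142 0.0786]
rim [ 0.47755814 -0.2265676   0.075     ] [ 0.48105203 -0.22441322  0.075     ] [ 0.4777 -0.2289  0.0692]
rim dia 0.060772118875744484
rim dia 0.05948998994841912
trough edge 0.162 -63.3
trough edge 0.103 -153.1
trough edge 0.154 121.1
trough edge 0.115 30.9
trough c [ 0.58049508 -0.16872572  0.072     ]
```

View pics/tap.png

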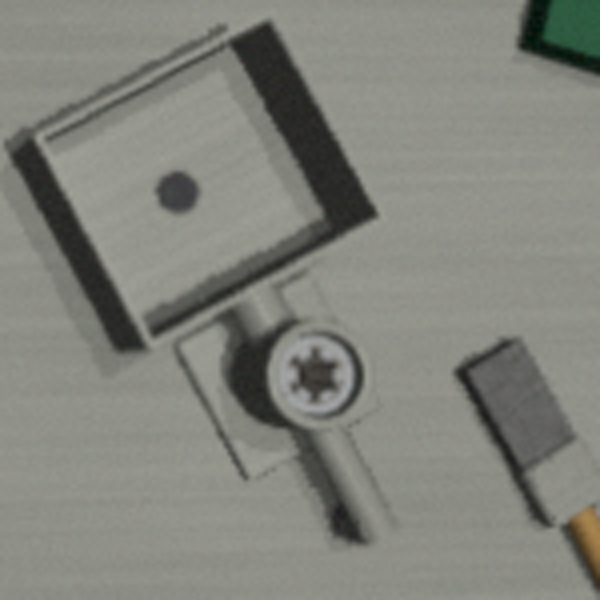

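Tap x axis is at about 28.7° (trough edges and centre agree), with the rim near (0.479,-0.226). The wing is at (0.502,0.2985), yaw about -11°. The sizes agree with the given ones, so I go above the plug.

```bash
cat > go.py <<'E'
import sys
from h import *
from scipy.spatial.transform import Rotation as R
def go(x,y,z,yaw):  # yaw deg of tool y axis
    o=r.get_obs(); M=R.from_rotvec(o["orientation"]).as_matrix()
    ty=np.degrees(np.arctan2(M[1,1],M[0,1])); d=(yaw-ty+180)%360-180
    s=M.T@(np.array([x,y,z])-o["tcp_pos"])*100
    print("t",round(o["clock"],2),"tcp",o["tcp_pos"].round(4),"ty",ty.round(2),"tilt",np.degrees(np.arccos(-M[2,2])).round(2),"F",o["contact_force"].round(1),"w",round(o["grip_width"],4),"j7",o["joints"][6].round(2),"\nshift cm",s.round(2),"roll",np.radians(-d).round(3))
if __name__=="__main__": go(*map(float,sys.argv[1:5]))
E
python3 go.py .502 .2985 .16 79
```

```text
t 0.1 tcp [0.1648 0.654  0.2067] ty 75.86 tilt 0.09 F [ 0.1 -0.4  0.8] w 0.0857 j7 -0.08 
shift cm [-41.38 -26.23   4.72] roll -0.055
```

Call:
{"op": "apply_moves", "data": {"moves": [[[-8,-5,0],0],[[-16,-10,0],-0.02],[[-24,-15,0],-0.03],[[-32,-20,0],-0.05],[[-38,-24,0],-0.055],[[-41.4,-26.2,0],-0.055],[[-41.4,-26.2,0],-0.055],[[-41.4,-26.2,0],-0.055],[[-41.4,-26.2,0],-0.055],[[-41.4,-26.2,0],-0.055]], "claw": 0.6}}

```text
clock: 0.93
tcp_pos: [0.4529, 0.3507, 0.2074]
orientation: [-0.301, -3.127, 0.0]
contact_force: [0.8, 0.2, -0.5]
grip_width: 0.0512
```

Call:
{"op": "apply_moves", "data": {"moves": [[[0,0,0],0],[[0,0,0],0],[[0,0,0],0]]}}

```text
clock: 1.18
tcp_pos: [0.4516, 0.3528, 0.2073]
orientation: [-0.301, -3.126, 0.0]
contact_force: [-1.0, 0.5, 0.0]
grip_width: 0.0511
```

```bash
python3 go.py .502 .2985 .16 79; python3 - <<'E'
from h import *
f=imaging.grab_frame("scene"); g=imaging.grab_frame("top")
c=lambda f,u,v,w,h:cv2.resize(f["frame"][v-h:v+h,u-w:u+w],(400,400),interpolation=cv2.INTER_CUBIC)
cv2.imwrite("pics/a.png",np.hstack([c(f,370,230,70,70),c(g,170,215,70,70)]))
E
```

```text
t 1.18 tcp [0.4516 0.3528 0.2073] ty 78.99 tilt 0.05 F [-1.   0.5  0. ] w 0.0511 j7 0.65 
shift cm [-5.99 -4.37  4.72] roll -0.0
```

View pics/a.png

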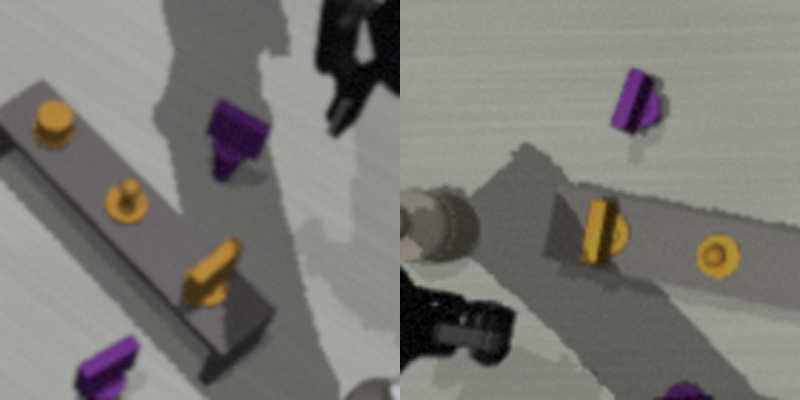

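The arm stopped short, limited by joint speed; the plug and rack are undisturbed (plug at crop (600,232)). Continuing.

Call:
{"op": "apply_moves", "data": {"moves": [[[-2,-1.5,0],0],[[-4,-3,0],0],[[-6,-4.4,1.5],0],[[-6,-4.4,3],0],[[-6,-4.4,4.7],0],[[-6,-4.4,4.7],0],[[-6,-4.4,4.7],0]]}}

```text
clock: 1.87
tcp_pos: [0.5011, 0.2991, 0.1599]
orientation: [-0.297, -3.126, 0.002]
contact_force: [-0.3, 0.6, -0.1]
grip_width: 0.0509
```

```bash
python3 go.py .502 .2985 .088 79; python3 - <<'E'
from h import *
f=imaging.grab_frame("scene"); g=imaging.grab_frame("top")
c=lambda f,u,v,w,h:cv2.resize(f["frame"][v-h:v+h,u-w:u+w],(400,400),interpolation=cv2.INTER_CUBIC)
cv2.imwrite("pics/b.png",np.hstack([c(f,374,235,50,50),c(g,170,215,50,50)]))
E
```

```text
t 1.87 tcp [0.5011 0.2991 0.1599] ty 79.15 tilt 0.13 F [-0.3  0.6 -0.1] w 0.0509 j7 0.81 
shift cm [-0.11 -0.03  7.19] roll 0.003
```

View pics/b.png

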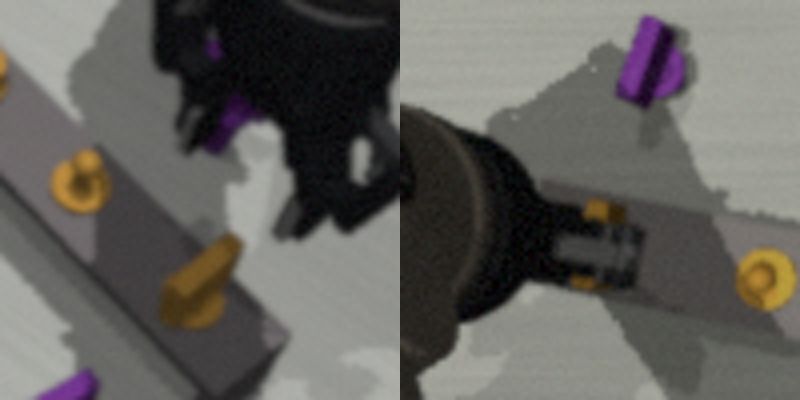

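The fingers straddle the wing, which shows on both sides of the finger in the top view at crop (605,210) and (583,280). Descending and gripping.

Call:
{"op": "apply_moves", "data": {"moves": [[[-0.1,0,2],0],[[-0.1,0,4],0],[[-0.1,0,6],0],[[-0.1,0,7],0],[[-0.1,0,7.2],0],[[-0.1,0,7.2],0],[[-0.1,0,7.2],0]]}}

```text
clock: 2.55
tcp_pos: [0.5043, 0.2985, 0.0899]
orientation: [0.3, 3.126, 0.002]
contact_force: [0.2, -0.4, 0.5]
grip_width: 0.0511
```

Call:
{"op": "apply_moves", "data": {"moves": [[[0,0,0],0],[[0,0,0],0],[[0,0,0],0],[[0,0,0],0],[[0,0,0],0],[[0,0,0],0],[[0,0,0],0]], "claw": 0, "grip_force": 90}}

```text
clock: 3.13
tcp_pos: [0.5035, 0.2978, 0.0886]
orientation: [0.301, 3.127, 0.0]
contact_force: [-0.1, 0.0, 1.2]
grip_width: -0.0001
```

```bash
python3 go.py .502 .2985 .088 79
```

```text
t 3.13 tcp [0.5035 0.2978 0.0886] ty 79.01 tilt 0.01 F [-0.1  0.   1.2] w -0.0001 j7 0.83 
shift cm [0.16 0.04 0.06] roll 0.0
```

Grip width is zero, so the grasp missed. Looking.

```bash
cat > look.py <<'E'
import sys
from h import *
n=sys.argv[1];a=list(map(int,sys.argv[2:8]))
f=imaging.grab_frame("scene"); g=imaging.grab_frame("top")
c=lambda f,u,v,w:cv2.resize(f["frame"][v-w:v+w,u-w:u+w],(400,400),interpolation=cv2.INTER_CUBIC)
cv2.imwrite("pics/%s.png"%n,np.hstack([c(f,a[0],a[1],a[2]),c(g,a[3],a[4],a[5])]))
E
python3 look.py c 374 250 40 170 225 40; python3 -c "
from h import *
g=imaging.grab_frame('top');s=imaging.grab_frame('scene')
p=[.5035,.2978,.0886];print(proj(g,p),proj(s,p),proj(s,[.502,.2985,.109]),proj(g,[.502,.2985,.109]))"
```

```text
(np.float64(170.06769326067234), np.float64(224.73548555652502)) (np.float64(372.4201034393638), np.float64(255.2929205595893)) (np.float64(375.0563783891042), np.float64(250.38891944746038)) (np.float64(167.17686331820667), np.float64(225.18671869881496))
```

View pics/c.png

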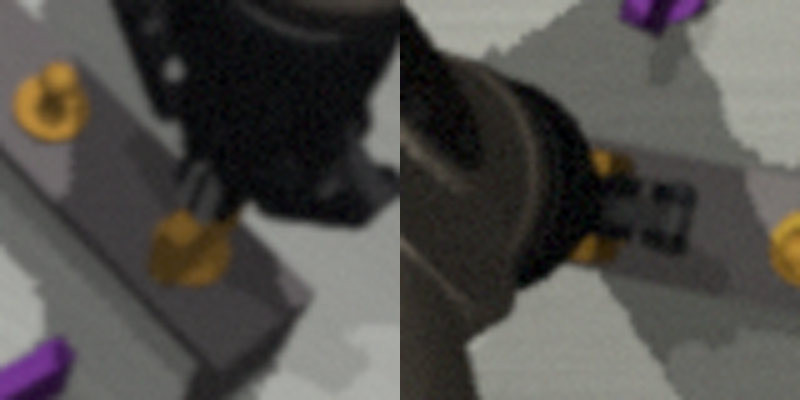

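```bash
python3 - <<'E'
from h import *
import pickle
f=imaging.grab_frame("scene"); g=imaging.grab_frame("top")
def e(fr):
    h=cv2.cvtColor(fr,cv2.COLOR_BGR2HSV); return cv2.inRange(h,(8,130,50),(30,255,255))
for n,a,(u,v) in(("scene",f,(374,254)),("top",g,(172,226))):
    old=pickle.load(open(n+".pkl","rb"))["frame"]
    for fr in(old,a["frame"]):
        m=e(fr)[v-20:v+20,u-16:u+16]; k,l,st,ce=cv2.connectedComponentsWithStats(m)
        print(n,[(list(st[i][:5]+np.array([u-16,v-20,0,0,0])),ce[i].round(1)+[u-16,v-20]) for i in range(1,k) if st[i,4]>5])
def up(a,u,v,w):
    c=cv2.resize(a["frame"][v-w:v+w,u-w:u+w],(400,400),interpolation=cv2.INTER_CUBIC).astype(float)
    return (255*np.clip(c/160,0,1)**.45).astype(np.uint8)
cv2.imwrite("pics/d.png",np.hstack([up(f,376,245,28),up(g,175,225,28)]))
E
```

```text
scene [([np.int64(365), np.int64(244), np.int64(19), np.int64(23), np.int64(259)], array([373.5, 256.4]))]
scene [([np.int64(364), np.int64(252), np.int64(17), np.int64(15), np.int64(180)], array([371.6, 259.7]))]
top [([np.int64(163), np.int64(215), np.int64(17), np.int64(22), np.int64(245)], array([170.6, 226.2]))]
top [([np.int64(168), np.int64(215), np.int64(8), np.int64(5), np.int64(24)], array([170.5, 216.8])), ([np.int64(164), np.int64(232), np.int64(7), np.int64(5), np.int64(23)], array([166.9, 234.6]))]
```

View pics/d.png

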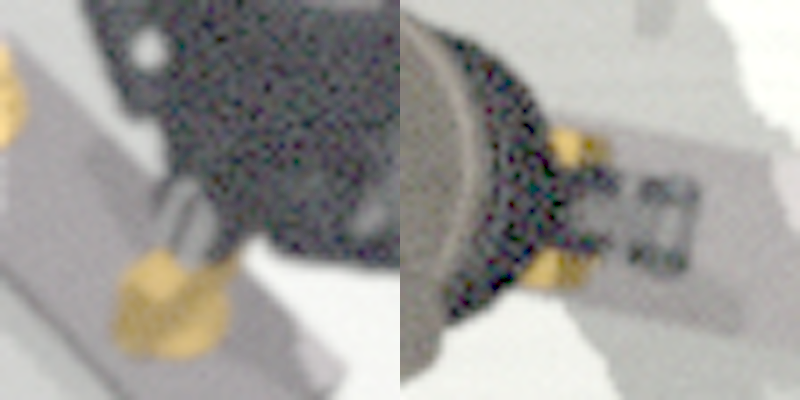

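The wing's near end (crop (165,270)) and far end protrude either side of the pads, which looks like a grasp in both views despite the zero reading. A small lift will tell.

Call:
{"op": "apply_moves", "data": {"moves": [[[0,0,-0.5],0],[[0,0,-1],0],[[0,0,-1.5],0],[[0,0,-2],0],[[0,0,-2],0],[[0,0,-2],0]]}}

```text
clock: 3.93
tcp_pos: [0.5038, 0.2981, 0.1092]
orientation: [0.301, 3.126, 0.001]
contact_force: [0.2, -0.6, -1.4]
grip_width: 0.0
```

```bash
python3 go.py .502 .2985 .088 79; python3 - <<'E'
from h import *
f=imaging.grab_frame("scene"); g=imaging.grab_frame("top")
def e(fr):
    h=cv2.cvtColor(fr,cv2.COLOR_BGR2HSV); return cv2.inRange(h,(8,130,50),(30,255,255))
for n,a,(u,v) in(("scene",f,(374,254)),("top",g,(172,226))):
        m=e(a["frame"])[v-20:v+20,u-16:u+16]; k,l,st,ce=cv2.connectedComponentsWithStats(m)
        print(n,[(st[i].tolist(),ce[i].round(1)+[u-16,v-20]) for i in range(1,k) if st[i,4]>5])
def up(a,u,v,w):
    c=cv2.resize(a["frame"][v-w:v+w,u-w:u+w],(400,400),interpolation=cv2.INTER_CUBIC).astype(float)
    return (255*np.clip(c/160,0,1)**.45).astype(np.uint8)
cv2.imwrite("pics/e.png",np.hstack([up(f,376,245,28),up(g,175,225,28)]))
E
```

```text
t 3.93 tcp [0.5038 0.2981 0.1092] ty 79.01 tilt 0.07 F [ 0.2 -0.6 -1.4] w 0.0 j7 0.82 
shift cm [0.19 0.01 2.12] roll 0.0
scene [([6, 15, 18, 18, 222], array([372.6, 258.1]))]
top [([10, 9, 10, 5, 33], array([169.8, 217. ])), ([7, 26, 10, 5, 37], array([166.6, 234.4]))]
```

View pics/e.png

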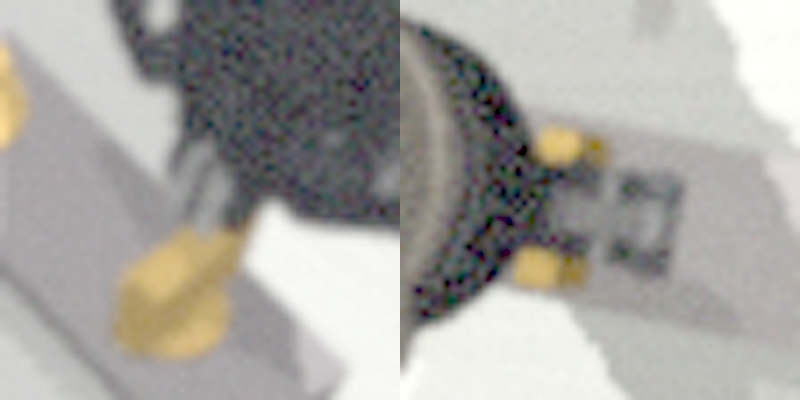

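The plug stayed put, so the fingers closed beside the wing on its -y side. I check where the fingertips really are, using the tips seen earlier in picture b: scene (372.7,221) and (396.5,243.7).

```bash
python3 - <<'E'
from h import *
import pickle
s=pickle.load(open("scene.pkl","rb"));t=pickle.load(open("top.pkl","rb"))
c=np.array([.5011,.2991,.146]);n=np.array([.189,.982,0])
for k in(-.0255,0,.0255):
    print(k,proj(s,c+k*n),proj(t,c+k*n))
for z in (.133,.146,.159):
    print(z,onz(s,372.7,221,z),onz(s,396.5,243.7,z))
    print(" a",onz(s,417,207,z+.047))
print("tri wing again",onz(t,167.2,225.5,.109),onz(s,374.6,250.9,.109))
print(proj(s,[0,0,0]),proj(t,[0,0,0]))
E
```

```text
-0.0255 (np.float64(369.6081285569502), np.float64(232.39779305533685)) (np.float64(174.78126933503933), np.float64(227.45553847527424))
0 (np.float64(379.31750720786), np.float64(241.41156720979373)) (np.float64(161.89496717253735), np.float64(225.11545427702072))
0.0255 (np.float64(389.3097342954677), np.float64(250.685890863329)) (np.float64(149.07144192113105), np.float64(222.7794337083371))
0.133 [0.46235095 0.26231838 0.133     ] [0.47640371 0.3257075  0.133     ]
 a [0.41103938 0.31919093 0.18      ]
0.146 [0.47056727 0.26468293 0.146     ] [0.48435876 0.32689355 0.146     ]
 a [0.42087046 0.32059233 0.193     ]
0.159 [0.47878358 0.26704749 0.159     ] [0.49231382 0.3280796  0.159     ]
 a [0.43070154 0.32199373 0.206     ]
tri wing again [0.50136736 0.29845147 0.109     ] [0.50354174 0.29841329 0.109     ]
(np.float64(373.9276182196336), np.float64(94.19837363649009)) (np.float64(313.5297429980833), np.float64(445.2106616844711))
```

Call:
{"op": "apply_moves", "data": {"moves": [[[0,0,-1.5],0],[[0,0,-3],0],[[0,0,-5],0],[[0,0,-7],0],[[0,0,-7],0],[[0,0,-7],0],[[0,0,-7],0]]}}

```text
clock: 4.62
tcp_pos: [0.503, 0.2975, 0.1778]
orientation: [-0.301, -3.126, 0.001]
contact_force: [0.1, 0.1, -0.8]
grip_width: 0.0001
```

```bash
python3 go.py .502 .2985 .088 79; python3 look.py g 380 225 50 175 225 50
python3 - <<'E'
from h import *
g=imaging.grab_frame('top');s=imaging.grab_frame('scene')
o=r.get_obs()["tcp_pos"]
for dz in(0,-.014):print(proj(s,o+[0,0,dz]),proj(g,o+[0,0,dz]))
E
```

```text
t 4.62 tcp [0.503  0.2975 0.1778] ty 79.01 tilt 0.07 F [ 0.1  0.1 -0.8] w 0.0001 j7 0.81 
shift cm [0.11 0.08 8.98] roll 0.0
(np.float64(381.4890252704667), np.float64(233.4735204424671)) (np.float64(158.13345724701452), np.float64(223.640973420439))
(np.float64(379.9472721421201), np.float64(237.13860849389434)) (np.float64(160.2232531950612), np.float64(223.87966160960926))
```

View pics/g.png

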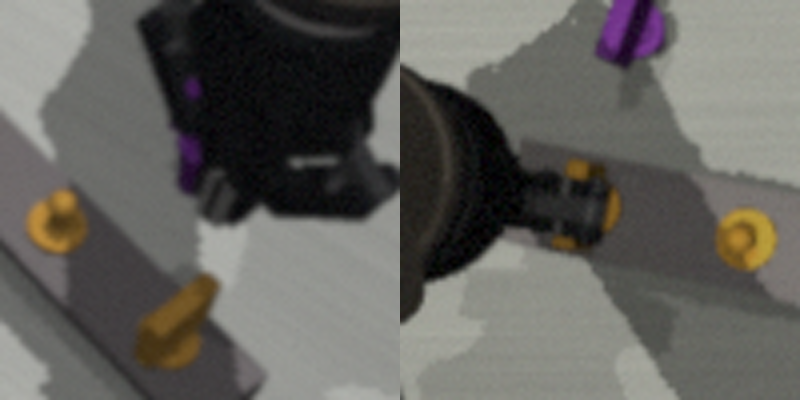

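The top view puts the fingers at the correct x. In the scene view the tips are about 10 px higher than the reported pose predicts, which works out to about 30 mm higher in z (dy about 1 mm). So the fingers likely closed just above the wing. I'll reopen and probe downward in small steps, watching the force.

Call:
{"op": "apply_moves", "data": {"moves": [[[0.1,0.1,0],0],[[0.1,0.1,0],0],[[0.1,0.1,0],0],[[0.1,0.1,3],0],[[0.1,0.1,6],0],[[0.1,0.1,8.5],0],[[0.1,0.1,9],0],[[0.1,0.1,9.3],0],[[0.1,0.1,9.3],0]], "claw": 0.6}}

```text
clock: 5.57
tcp_pos: [0.5031, 0.2991, 0.0859]
orientation: [0.301, 3.127, 0.0]
contact_force: [0.4, -0.4, -0.6]
grip_width: 0.0514
```

Call:
{"op": "apply_moves", "data": {"moves": [[[0,0,0.2],0],[[0,0,0.4],0],[[0,0,0.6],0],[[0,0,0.8],0]]}}

```text
clock: 5.9
tcp_pos: [0.5032, 0.2993, 0.0783]
orientation: [0.301, 3.126, 0.002]
contact_force: [-1.1, 0.3, -0.0]
grip_width: 0.051
```

Call:
{"op": "apply_moves", "data": {"moves": [[[0,0,0.2],0],[[0,0,0.4],0],[[0,0,0.6],0],[[0,0,0.8],0]]}}

```text
clock: 6.23
tcp_pos: [0.5027, 0.299, 0.0694]
orientation: [-0.301, -3.127, -0.0]
contact_force: [-0.8, -1.3, -0.4]
grip_width: 0.0515
```

Call:
{"op": "apply_moves", "data": {"moves": [[[0,0,0.2],0],[[0,0,0.4],0],[[0,0,0.6],0]]}}

```text
clock: 6.48
tcp_pos: [0.5027, 0.299, 0.0634]
orientation: [-0.301, -3.127, -0.0]
contact_force: [-0.2, 0.1, -0.1]
grip_width: 0.0514
```

```bash
python3 go.py .502 .2985 .088 79; python3 - <<'E'
from h import *
f=imaging.grab_frame("scene"); g=imaging.grab_frame("top")
def up(a,u,v,w):
    c=cv2.resize(a["frame"][v-w:v+w,u-w:u+w],(400,400),interpolation=cv2.INTER_CUBIC).astype(float)
    return (255*np.clip(c/160,0,1)**.45).astype(np.uint8)
cv2.imwrite("pics/i.png",np.hstack([up(f,376,245,28),up(g,175,225,28)]))
E
```

```text
t 6.48 tcp [0.5027 0.299  0.0634] ty 79.01 tilt 0.0 F [-0.2  0.1 -0.1] w 0.0514 j7 0.83 
shift cm [ 0.06 -0.06 -2.46] roll 0.0
```

View pics/i.png

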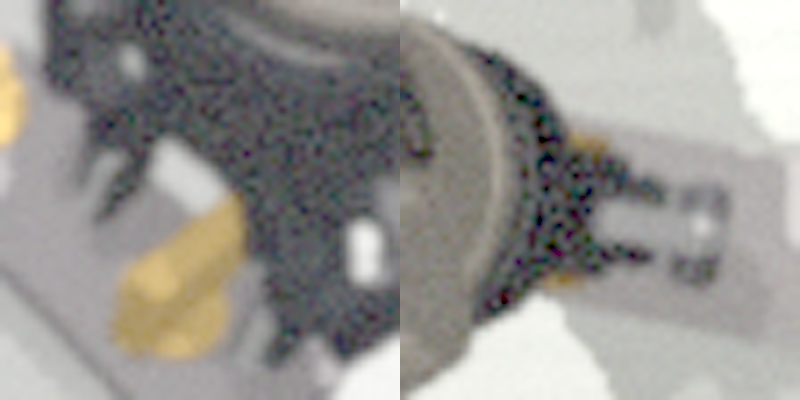

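This confirms the height offset: the reported z is about 3.4 cm too low. The fingers straddle the wing, with tips at crop (100,215) and (275,355). Lower a bit more and grip.

Call:
{"op": "apply_moves", "data": {"moves": [[[0,0,0.2],0],[[0,0,0.4],0],[[0,0,0.6],0],[[0,0,0.7],0]]}}

```text
clock: 6.92
tcp_pos: [0.5026, 0.2989, 0.0563]
orientation: [-0.301, -3.127, 0.0]
contact_force: [0.8, -0.8, 0.1]
grip_width: 0.0513
```

Call:
{"op": "apply_moves", "data": {"moves": [[[0,0,0],0],[[0,0,0],0],[[0,0,0],0],[[0,0,0],0],[[0,0,0],0],[[0,0,0],0],[[0,0,0],0]], "claw": 0, "grip_force": 90}}

```text
clock: 7.5
tcp_pos: [0.503, 0.2991, 0.0569]
orientation: [0.301, 3.127, 0.001]
contact_force: [-0.3, 0.0, 3.3]
grip_width: 0.0108
```

Gripped (10.8 mm, about 12 expected). Lift.

Call:
{"op": "apply_moves", "data": {"moves": [[[0,0,-1],0],[[0,0,-2.5],0],[[0,0,-4],0],[[0,0,-5.5],0],[[0,0,-7],0],[[0,0,-8.5],0],[[0,0,-10],0],[[0,0,-10.5],0],[[0,0,-10.5],0],[[0,0,-10.5],0]]}}

```text
clock: 8.33
tcp_pos: [0.5023, 0.2988, 0.1612]
orientation: [-0.301, -3.127, 0.001]
contact_force: [0.9, 0.3, -3.4]
grip_width: 0.0106
```

```bash
python3 go.py .479 -.2255 .162 118.7; python3 - <<'E'
from h import *
f=imaging.grab_frame("scene"); g=imaging.grab_frame("top")
def e(fr):
    h=cv2.cvtColor(fr,cv2.COLOR_BGR2HSV); return cv2.inRange(h,(8,130,50),(30,255,255))
for n,a,(u,v) in(("scene",f,(384,234)),("top",g,(172,226))):
        m=e(a["frame"])[v-45:v+40,u-20:u+26]; k,l,st,ce=cv2.connectedComponentsWithStats(m)
        print(n,[((st[i]+[u-20,v-45,0,0,0]).tolist(),ce[i].round(1)+[u-20,v-45]) for i in range(1,k) if st[i,4]>5])
E
```

```text
t 8.33 tcp [0.5023 0.2988 0.1612] ty 79.01 tilt 0.03 F [ 0.9  0.3 -3.4] w 0.0106 j7 0.81 
shift cm [ -7.7  -51.91  -0.06] roll -0.693
scene [([374, 220, 16, 30, 231], array([380.5, 235. ]))]
top [([155, 213, 9, 7, 18], array([159.6, 215.2]))]
```

Lifted (the weight shows about 3.4 N). Carry over to the tap.

Call:
{"op": "apply_moves", "data": {"moves": [[[-0.5,-3.5,0],-0.05],[[-1,-7,0],-0.1],[[-1.6,-10.5,0],-0.2],[[-2.1,-14,0],-0.3],[[-2.6,-17.5,0],-0.4],[[-3.1,-21,0],-0.5],[[-3.6,-24.5,0],-0.6],[[-4.2,-28,0],-0.693],[[-4.7,-31.5,0],-0.693],[[-5.2,-35,0],-0.693]]}}

```text
clock: 9.27
tcp_pos: [0.486, -0.0563, 0.1608]
orientation: [0.779, -3.042, -0.001]
contact_force: [0.4, 0.2, -3.2]
grip_width: 0.0108
```

```bash
python3 go.py .479 -.2255 .162 118.7
```

```text
t 9.27 tcp [ 0.486  -0.0563  0.1608] ty 118.74 tilt 0.08 F [ 0.4  0.2 -3.2] w 0.0108 j7 2.12 
shift cm [  8.75 -14.5   -0.12] roll 0.001
```

Call:
{"op": "apply_moves", "data": {"moves": [[[1.8,-2.9,0],0],[[3.6,-5.8,0],0],[[5.4,-8.7,0],0],[[7.2,-11.6,0],0],[[8.7,-14.5,0],0],[[8.7,-14.5,0],0],[[8.7,-14.5,0],0],[[8.7,-14.5,0],0]]}}

```text
clock: 9.93
tcp_pos: [0.4799, -0.2228, 0.1607]
orientation: [0.778, -3.042, -0.002]
contact_force: [-0.0, -0.3, -3.1]
grip_width: 0.0107
```

```bash
python3 go.py .479 -.2255 .162 118.7;  python3 - <<'E'
from h import *
f=imaging.grab_frame("scene"); g=imaging.grab_frame("top")
for o in ([.479,-.2255,.197],[.479,-.2255,.197-.1+.027],[.479,-.2255,.075]): print(proj(f,o),proj(g,o))
def up(a,u,v,w):
    c=cv2.resize(a["frame"][v-w:v+w,u-w:u+w],(400,400),interpolation=cv2.INTER_CUBIC).astype(float)
    return (255*np.clip(c/200,0,1)**.6).astype(np.uint8)
cv2.imwrite("pics/j.png",np.hstack([up(f,205,115,50),up(g,425,230,50)]))
E
```

```text
t 9.93 tcp [ 0.4799 -0.2228  0.1607] ty 118.71 tilt 0.11 F [-0.  -0.3 -3.1] w 0.0107 j7 2.49 
shift cm [ 0.21 -0.19 -0.13] roll 0.0
(np.float64(192.58710427784092), np.float64(93.7424516464871)) (np.float64(443.2960768853555), np.float64(232.06063416549875))
(np.float64(198.06305164115622), np.float64(117.17956531210426)) (np.float64(427.95355068679066), np.float64(232.48775960164238))
(np.float64(201.36681666620362), np.float64(131.33813805276878)) (np.float64(419.0874403104077), np.float64(232.73085178096852))
```

View pics/j.png

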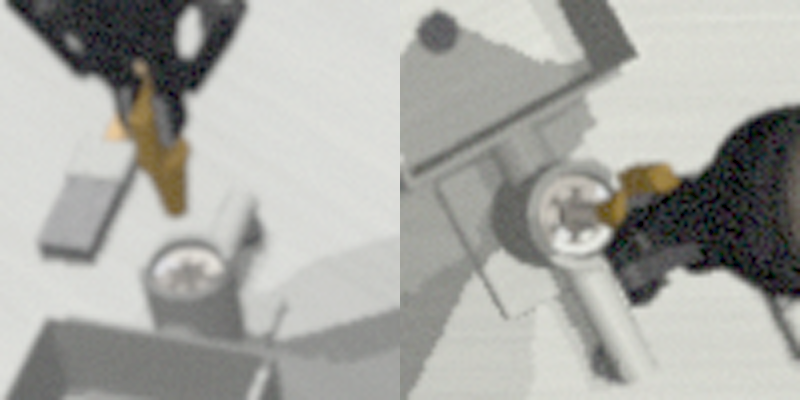

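The plug hangs near the axis: tip at crop (173,212) in scene and (605,215) in top, with the barrel just below. I triangulate the tip against the rim.

```bash
python3 - <<'E'
from h import *
import pickle
s=pickle.load(open("scene.pkl","rb"));t=pickle.load(open("top.pkl","rb"))
def tri(us,ut):
    A=[];b=[]
    for f,u in((s,us),(t,ut)):
        o,d=px2ray(f,*u);d=d/np.linalg.norm(d);M=np.eye(3)-np.outer(d,d);A.append(M);b.append(M@o)
    x=np.linalg.lstsq(np.vstack(A),np.hstack(b),rcond=None)[0]; return x.round(4),np.round([proj(s,x)-np.array(us),proj(t,x)-np.array(ut)],1).tolist()
print("tip",tri((199,117.3),(429.5,233.5))); print("rim",tri((201.6,132.2),(419.6,233.5)))
print([onz(s,199,117.3,z).round(4) for z in(.12,.125)],[onz(t,429.5,233.5,z).round(4) for z in(.12,.125)])
g=imaging.grab_frame("top")["frame"];f=imaging.grab_frame("scene")["frame"]
# circle/ellipse fit of bright sleeve in original images
for n,a,(u,v) in(("s",s,(202,132)),("t",t,(419,233))):
    c=cv2.cvtColor(a["frame"],cv2.COLOR_BGR2GRAY)[v-20:v+20,u-20:u+20]
    m=(c>185).astype(np.uint8); k,l,st,ce=cv2.connectedComponentsWithStats(m)
    i=1+np.argmax(st[1:,4]); pts=np.argwhere(l==i)[:,::-1].astype(np.int32)
    print(n,st[i],cv2.fitEllipse(cv2.convexHull(pts)),(u-20,v-20))
E
```

```text
tip (array([ 0.4759, -0.2289,  0.1197]), [[-0.7, -0.2], [-0.7, 0.5]])
rim (array([ 0.4771, -0.2287,  0.0683]), [[-0.2, -0.0], [-0.2, 0.1]])
[array([ 0.4754, -0.2269,  0.12  ]), array([ 0.4784, -0.2226,  0.125 ])] [array([ 0.4769, -0.2302,  0.12  ]), array([ 0.4769, -0.2282,  0.125 ])]Traceback (most recent call last):
  File "<stdin>", line 16, in <module>
    return _wrapfunc(a, 'argmax', axis=axis, out=out, **kwds)
    return bound(*args, **kwds)
ValueError: attempt to get argmax of an empty sequence
```

Tip and rim agree within about 2 mm, so descend vertically, first to about 1 cm above the earliest possible touch.

Call:
{"op": "apply_moves", "data": {"moves": [[[0,0,1],0],[[0,0,2],0],[[0,0,3],0],[[0,0,4],0],[[0,0,5],0],[[0,0,5.5],0],[[0,0,5.5],0],[[0,0,5.5],0]]}}

```text
clock: 10.8
tcp_pos: [0.4802, -0.2235, 0.1062]
orientation: [0.779, -3.043, -0.001]
contact_force: [0.1, 0.7, -2.6]
grip_width: 0.0106
```

```bash
python3 go.py .479 -.2255 .1 118.7;  python3 - <<'E'
from h import *
f=imaging.grab_frame("scene"); g=imaging.grab_frame("top")
def up(a,u,v,w):
    c=cv2.resize(a["frame"][v-w:v+w,u-w:u+w],(400,400),interpolation=cv2.INTER_CUBIC).astype(float)
    return (255*np.clip(c/200,0,1)**.6).astype(np.uint8)
cv2.imwrite("pics/k.png",np.hstack([up(f,203,125,30),up(g,425,232,30)]))
E
```

```text
t 10.8 tcp [ 0.4802 -0.2235  0.1062] ty 118.7 tilt 0.05 F [ 0.1  0.7 -2.6] w 0.0106 j7 2.52 
shift cm [ 0.2  -0.12  0.62] roll 0.0
```

View pics/k.png

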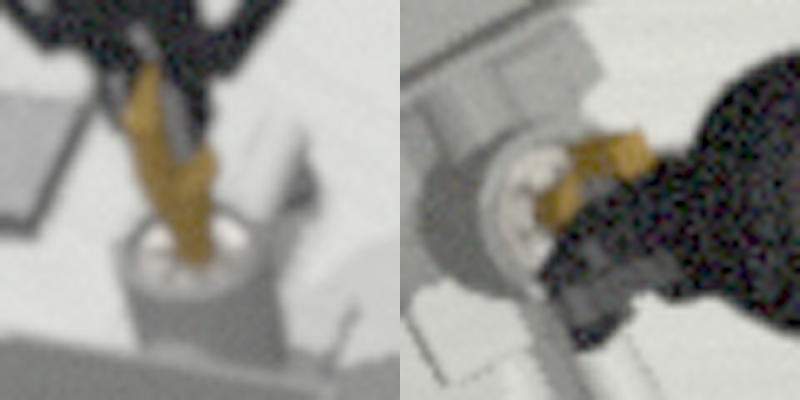

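The tip is inside the barrel and centred (scene crop (195,265), rim centre about (195,250)). Continue down slowly, checking force.

Call:
{"op": "apply_moves", "data": {"moves": [[[0,0,0.3],0],[[0,0,0.6],0],[[0,0,0.9],0],[[0,0,1.2],0],[[0,0,1.2],0]]}}

```text
clock: 11.32
tcp_pos: [0.4803, -0.2243, 0.0943]
orientation: [0.778, -3.044, 0.002]
contact_force: [-0.4, -3.8, -0.9]
grip_width: 0.0103
```

Call:
{"op": "apply_moves", "data": {"moves": [[[0,0,0.1],0],[[0,0,0.2],0],[[0,0,0.3],0],[[0,0,0.3],0]]}}

```text
clock: 11.65
tcp_pos: [0.4804, -0.2243, 0.0917]
orientation: [-0.778, 3.044, -0.002]
contact_force: [-0.2, -4.8, 0.9]
grip_width: 0.0105
```

Call:
{"op": "apply_moves", "data": {"moves": [[[0,0,0.1],0],[[0,0,0.2],0],[[0,0,0.3],0],[[0,0,0.3],0]]}}

```text
clock: 11.98
tcp_pos: [0.4802, -0.2246, 0.0888]
orientation: [0.778, -3.044, 0.002]
contact_force: [-3.0, -6.1, 1.8]
grip_width: 0.0106
```

Side force in -y means the plug is about 1–2 mm too far to +y. Correct sideways and re-read.

Call:
{"op": "apply_moves", "data": {"moves": [[[0.06,-0.06,0],0],[[0.12,-0.12,0],0],[[0.12,-0.12,0],0],[[0.12,-0.12,0],0]]}}

```text
clock: 12.32
tcp_pos: [0.48, -0.2251, 0.0886]
orientation: [-0.779, 3.043, -0.0]
contact_force: [-0.2, -4.1, 0.9]
grip_width: 0.0104
```

Call:
{"op": "apply_moves", "data": {"moves": [[[0,0,0],0],[[0,0,0],0]]}}

```text
clock: 12.48
tcp_pos: [0.48, -0.2251, 0.0886]
orientation: [-0.779, 3.043, -0.0]
contact_force: [-0.9, -4.3, 0.5]
grip_width: 0.0106
```

Call:
{"op": "apply_moves", "data": {"moves": [[[0.06,-0.07,0],0],[[0.12,-0.14,0],0],[[0.16,-0.2,0],0],[[0.16,-0.2,0],0],[[0.16,-0.2,0],0]]}}

```text
clock: 12.9
tcp_pos: [0.4794, -0.2268, 0.0883]
orientation: [0.78, -3.043, -0.002]
contact_force: [0.7, 0.6, -3.2]
grip_width: 0.0105
```

Call:
{"op": "apply_moves", "data": {"moves": [[[0,0,0.1],0],[[0,0,0.2],0],[[0,0,0.3],0],[[0,0,0.3],0]]}}

```text
clock: 13.23
tcp_pos: [0.4794, -0.2273, 0.0853]
orientation: [0.779, -3.043, -0.001]
contact_force: [0.1, 1.2, -2.9]
grip_width: 0.011
```

Centred and free again. Continue down in small steps.

Call:
{"op": "apply_moves", "data": {"moves": [[[0,0,0.1],0],[[0,0,0.2],0],[[0,0,0.2],0]]}}

```text
clock: 13.48
tcp_pos: [0.4794, -0.2273, 0.0834]
orientation: [0.779, -3.043, -0.001]
contact_force: [0.6, 0.7, -2.3]
grip_width: 0.0107
```

Call:
{"op": "apply_moves", "data": {"moves": [[[0,0,0.1],0],[[0,0,0.2],0],[[0,0,0.2],0]]}}

```text
clock: 13.73
tcp_pos: [0.4794, -0.2272, 0.0815]
orientation: [0.779, -3.043, -0.001]
contact_force: [-1.4, 1.7, 0.1]
grip_width: 0.0109
```

Call:
{"op": "apply_moves", "data": {"moves": [[[0,0,0.1],0],[[0,0,0.2],0],[[0,0,0.2],0]]}}

```text
clock: 13.98
tcp_pos: [0.4796, -0.2274, 0.0798]
orientation: [-0.779, 3.043, 0.001]
contact_force: [-2.1, 3.5, 4.6]
grip_width: 0.0105
```

First touch at about z 0.0815 (read). Correct a bit sideways and press to about 12 N total.

Call:
{"op": "apply_moves", "data": {"moves": [[[0,0.06,0.05],0],[[0,0.1,0.1],0],[[0,0.1,0.15],0],[[0,0.1,0.15],0]]}}

```text
clock: 14.32
tcp_pos: [0.4796, -0.2272, 0.079]
orientation: [-0.778, 3.042, -0.001]
contact_force: [-2.6, 3.5, 8.4]
grip_width: 0.0106
```

Call:
{"op": "apply_moves", "data": {"moves": [[[0,0,0.05],0.06],[[0,0,0.1],0.12],[[0,0,0.12],0.18]]}}

```text
clock: 14.57
tcp_pos: [0.4798, -0.2274, 0.0779]
orientation: [-0.497, 3.1, -0.001]
contact_force: [-1.7, 2.0, 9.7]
grip_width: 0.0103
```

Call:
{"op": "apply_moves", "data": {"moves": [[[0,0,0.05],0.08],[[0,0,0.1],0.16],[[0,0,0.15],0.24]]}}

```text
clock: 14.82
tcp_pos: [0.48, -0.2277, 0.0767]
orientation: [-0.121, 3.137, -0.002]
contact_force: [-2.5, 1.3, 12.3]
grip_width: 0.0105
```

Call:
{"op": "apply_moves", "data": {"moves": [[[0,0,0.02],0.08],[[0,0,0.04],0.16],[[0,0,0.06],0.24]]}}

```text
clock: 15.07
tcp_pos: [0.48, -0.228, 0.0762]
orientation: [0.255, 3.129, -0.002]
contact_force: [-3.1, 0.9, 10.9]
grip_width: 0.0104
```

Call:
{"op": "apply_moves", "data": {"moves": [[[0,0,0.03],0.08],[[0,0,0.06],0.16],[[0,0,0.08],0.24]]}}

```text
clock: 15.32
tcp_pos: [0.4799, -0.2284, 0.0755]
orientation: [0.628, 3.075, -0.002]
contact_force: [-4.0, 0.4, 12.9]
grip_width: 0.0106
```

Call:
{"op": "apply_moves", "data": {"moves": [[[0,0,0.02],0.08],[[0,0,0.05],0.16],[[0,0,0.08],0.24]]}}

```text
clock: 15.57
tcp_pos: [0.4798, -0.2287, 0.0748]
orientation: [0.992, 2.978, -0.002]
contact_force: [-4.2, -0.3, 15.6]
grip_width: 0.0104
```

Force is about 18.7 N including weight. Hold the height and finish the turn without more feed.

Call:
{"op": "apply_moves", "data": {"moves": [[[0,0,-0.04],0.07],[[0,0,-0.04],0.14],[[0,0,-0.04],0.21]]}}

```text
clock: 15.82
tcp_pos: [0.4795, -0.2289, 0.075]
orientation: [1.298, 2.858, -0.002]
contact_force: [-4.4, -0.8, 12.8]
grip_width: 0.0103
```

```bash
python3 go.py .4798 -.2287 .0745 28.7; python3 go.py .4798 -.2287 .0745 28.7
```

```text
t 15.82 tcp [ 0.4795 -0.2289  0.075 ] ty 41.16 tilt 0.18 F [-4.4 -0.8 12.8] w 0.0103 j7 1.43 
shift cm [-0.01  0.03  0.05] roll 0.218
t 15.82 tcp [ 0.4795 -0.2289  0.075 ] ty 41.16 tilt 0.18 F [-4.4 -0.8 12.8] w 0.0103 j7 1.43 
shift cm [-0.01  0.03  0.05] roll 0.218
```

Call:
{"op": "apply_moves", "data": {"moves": [[[0.02,-0.02,0.02],0.07],[[0.04,-0.04,0.03],0.14],[[0.06,-0.06,0.04],0.22],[[0.06,-0.06,0.04],0.22]]}}

```text
clock: 16.15
tcp_pos: [0.4791, -0.2291, 0.0747]
orientation: [1.604, 2.697, -0.002]
contact_force: [-2.5, -0.8, 12.4]
grip_width: 0.0105
```

```bash
python3 go.py .4798 -.2287 .0745 28.7
```

```text
t 16.15 tcp [ 0.4791 -0.2291  0.0747] ty 28.51 tilt 0.24 F [-2.5 -0.8 12.4] w 0.0105 j7 1.25 
shift cm [0.01 0.08 0.02] roll -0.003
```

Turn complete (tool at 28.5°, wing across), held at about 15.5 N. Unload the push straight up to near zero, then let go.

Call:
{"op": "apply_moves", "data": {"moves": [[[0,0,-0.1],0],[[0,0,-0.2],0],[[0,0,-0.3],0],[[0,0,-0.3],0]]}}

```text
clock: 16.48
tcp_pos: [0.4787, -0.2286, 0.0764]
orientation: [1.599, 2.701, -0.003]
contact_force: [0.4, -5.9, -4.4]
grip_width: 0.0104
```

Call:
{"op": "apply_moves", "data": {"moves": [[[0,0,0.05],0],[[0,0,0.05],0],[[0,0,0.05],0],[[0,0,0.05],0],[[0,0,0.05],0]], "claw": 0.45}}

```text
clock: 16.9
tcp_pos: [0.4782, -0.2263, 0.0757]
orientation: [-1.6, -2.704, -0.001]
contact_force: [-0.9, -0.2, -0.2]
grip_width: 0.0385
```

Call:
{"op": "apply_moves", "data": {"moves": [[[0,0,-1],0],[[0,0,-2],0],[[0,0,-4],0],[[0,0,-6],0],[[0,0,-9],0],[[0,0,-12],0],[[0,0,-12],0],[[0,0,-12],0]]}}

```text
clock: 17.57
tcp_pos: [0.4795, -0.2272, 0.1981]
orientation: [1.598, 2.7, 0.003]
contact_force: [0.3, -0.2, -0.7]
grip_width: 0.0387
```

Call:
{"op": "apply_moves", "data": {"moves": [[[0,4,0],0],[[0,8,0],0],[[0,12,0],0],[[0,15,0],0],[[0,15,0],0],[[0,15,0],0]]}}

```text
clock: 18.07
tcp_pos: [0.6102, -0.1528, 0.1942]
orientation: [-1.595, -2.705, 0.002]
contact_force: [-1.0, -0.7, -0.6]
grip_width: 0.0383
```

```bash
python3 go.py .479 -.2287 .0747 28.7;  python3 - <<'E'
from h import *
f=imaging.grab_frame("scene"); g=imaging.grab_frame("top")
def up(a,u,v,w):
    c=cv2.resize(a["frame"][v-w:v+w,u-w:u+w],(400,400),interpolation=cv2.INTER_CUBIC).astype(float)
    return (255*np.clip(c/200,0,1)**.6).astype(np.uint8)
cv2.imwrite("pics/l.png",np.hstack([up(f,203,125,30),up(g,422,232,30)]))
E
```

```text
t 18.07 tcp [ 0.6102 -0.1528  0.1942] ty 28.95 tilt 0.14 F [-1.  -0.7 -0.6] w 0.0383 j7 0.98 
shift cm [ -0.3  -15.12  11.98] roll 0.004
```

View pics/l.png

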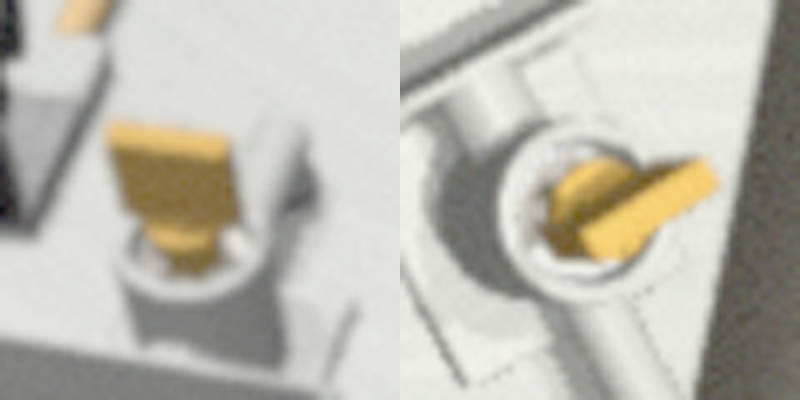

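Released; the plug stands in the barrel with the wing across the spout. Check tilt, angle and centring numerically.

```bash
python3 - <<'E'
from h import *
import pickle
s=pickle.load(open("scene.pkl","rb"));t=pickle.load(open("top.pkl","rb"))
k=400/60
S=lambda x,y:(173+(x+.5)/k-.5,95+(y+.5)/k-.5); T=lambda x,y:(392+(x+.5)/k-.5,202+(y+.5)/k-.5)
z=.1285
a,b=onz(t,*T(192,250),z),onz(t,*T(309,172),z); d=b-a
print("top wing",(a+b)/2,np.linalg.norm(d),np.degrees(np.arctan2(d[1],d[0])))
a,b=onz(s,*S(109,140),z),onz(s,*S(228,148),z); d=b-a
print("scene wing",(a+b)/2,np.linalg.norm(d),np.degrees(np.arctan2(d[1],d[0])))
f=imaging.grab_frame("scene"); g=imaging.grab_frame("top")
for n,fr,(u,v) in(("s",f,(203,125)),("t",g,(422,232))):
    h=cv2.cvtColor(fr["frame"],cv2.COLOR_BGR2HSV)[v-22:v+22,u-22:u+30]
    m=cv2.inRange(h,(12,110,150),(32,255,255)); K,l,st,ce=cv2.connectedComponentsWithStats(m)
    for i in range(1,K):
        if st[i,4]>8: print(n,st[i],ce[i]+[u-22,v-22],cv2.minAreaRect(np.argwhere(l==i)[:,::-1].astype(np.float32)))
rim=np.array([.478,-.2275,0])
for zz in(.075,.0835,.0885,.1285): print(zz,[((np.array(proj(fr,rim+[0,0,zz]))-o+.5)*k-.5).round(0) for fr,o in((s,(173,95)),(t,(392,202)))])
E
```

```text
top wing [ 0.4774976  -0.22618876  0.1285    ] 0.04335092441274768 -58.56325311159548
scene wing [ 0.47968268 -0.2244458   0.1285    ] 0.04353174021398153 124.77614992933252
s [ 8 11 18  4 43] [197.76744186 115.23255814] ((16.479999542236328, 12.139999389648438), (17.111984252929688, 2.404163122177124), 8.130102157592773)
t [16 16  7  5 17] [419.05882353 227.76470588] ((18.900005340576172, 17.800003051757812), (2.236067771911621, 7.155416965484619), 63.43495178222656)
t [ 20  16  20  15 112] [429.16071429 233.30357143] ((29.561800003051758, 23.398874282836914), (5.723989009857178, 21.093957901000977), 57.9946174621582)
0.075 [array([190., 241.]), array([190., 211.])]
0.0835 [array([186., 225.]), array([199., 210.])]
0.0885 [array([184., 216.]), array([205., 210.])]
0.1285 [array([166., 138.]), array([255., 209.])]
```

```bash
python3 -c "
from h import *
o=r.get_obs();print(o['clock'],abs(o['qvel']).max(),o['contact_force'].round(1));print(r.hand_in())"
```

```text
18.2667 0.005432663383941161 [-0.5 -0.1 -0.3]
the job is handed in; nothing more can be done
None
```

The plug is back in the tap barrel with its wing square across the spout, and it stands by itself. I handed the job in at about 18.3 s; no verdict was reported.

**What I did**
- I took the brass wing stopper from the rack and carried it to the tap. I lowered it into the barrel with the wing in line with the spout, within about 2°.
- I used the side forces to centre it and found first touch. I then turned it a quarter turn while pressing with about 12–16 N.
- One reading during the turn reached about 18.7 N, weight included. That is under the 20 N limit.
- I unloaded it straight up, let go and moved the gripper clear.

**Last checks**
- **Position:** the wing top is within about 2 mm of the barrel axis in both views. The plug looks upright to within about 3°.
- **Wing angle:** the top view gives about 121° and the scene view about 125°. Square across the spout would be 119°.
- **Depth:** the plug sits about 5 mm below first touch, inside the 4–7 mm range given.
- **Not measured:** I had no readings of the sleeve segments or the gasket, so the wedging is judged only from force and depth. I did not re-measure the other stoppers, jar, bowl and bottle; no unexpected contact showed.

**What failed or disagreed**
- The first grasp closed just above the wing. The reported tool height reads about 35 mm lower than the fingers actually are, as both cameras and contact showed.
- The two views differed by about 3 mm on the rim position.
- I viewed about 13 pictures against the budget of 10, mostly because of the missed grasp.

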